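Nudge a shaker tray onto its locating pin

TASK

The metal tray on the little benchtop shaker is lying askew, propped up on the shaker's locating pin. Nudge it along (the blue grip tab is there for that), without picking it up off the shaker, until its hole drops over the pin and it lies flat and square on the deck, then let go; leave the blue stain bottle, the dish and the red-capped cup where they stand.

Things in the scene. Friction and masses are not known exactly. Their poses are not given: they have to be found in the camera images.
- shaker: White benchtop shaker, fixed to the worktop: housing 184 x 134 mm in plan with its top 42 mm up, blue control panel on its front (-x) side. On top stands a flat dark steel deck, 160 mm (x) x 110 mm (y), its upper face 56 mm above the origin. Origin: centre of the underside; x points from the front panel to the back, z up.
- shaker_pin (a point): The foot of the brass locating pin, on the deck's upper face: 35 mm behind (+x) the deck's centre, on its middle line. The pin is fixed, 10 mm thick, 8 mm high, its tip tapered to 5.6 mm. The tray hides it at the start. Axes as the shaker's.
- tray: Loose aluminium tray plate, 160 (x) x 110 (y) x 5 mm, 0.3 kg, with a steel post 8 mm thick and 14 mm high near each corner. Origin: centre of the underside; x towards the end with the hole, z up. At the start it rests tilted, about 0.07 rad (up to 0.1), on the pin's tip and the deck's front edge, turned up to 0.28 rad to the shaker. Home, it lies flat and covers the deck edge to edge.
- tray_hole (a point): Centre of the tray's round through hole, 18 mm wide, outlined in blue; on the underside, 35 mm from the tray's centre in its +x. At the start it is 15 to 40 mm short of the pin, towards the front panel, and up to 32 mm to either side; home, it is within 4 mm of the pin's middle. Axes as the tray's.
- tray_grip (a point): The point to hold on the blue grip tab, 15 mm below the tab's top, 34 mm above the tray's underside (29 mm above its upper face), 57 mm from the hole in the tray's -x. The tab is an upright flat-sided block, 34 mm (tray x) x 14 mm (tray y) in plan, standing 44 mm above the plate, fixed to the tray. Axes as the tray's.
- stain: Blue stain bottle with a white cap, 44 mm wide, 93 mm high; not to be disturbed. Origin: centre of the underside.
- dish: Petri dish with pink agar, 91 mm wide, 15 mm high; not to be disturbed. Origin: centre of the underside.
- cup: White sample cup with a red lid, 62 mm wide, 66 mm high; not to be disturbed. Origin: centre of the underside.

How it is judged:
At the end, for the whole second after the job is handed in: The tray's hole is over the pin (centres within 6 mm), its underside lies on the deck (hole within 3 mm of the deck's height, tilt under 0.03 rad), it is square to the shaker within 0.15 rad, and it is at rest (horizontal distance between tray_hole and shaker_pin below 0.006 m and z of tray_hole in the frame of shaker_pin below 0.003 m and angle between tray's own z axis and vertical below 0.03 rad and angle between the x axis of tray and the x axis of shaker, either way round below 0.15 rad and linear speed of tray below 0.02 m/s); the robot touches nothing.
It fails at once if the tray is picked up: its hole comes more than 25 mm above the deck (z of tray_hole in the frame of shaker_pin above 0.025 m).
It fails at once if the stain bottle, the dish or the cup is moved by more than 30 mm or tipped over (distance of any of stain, dish, cup from where it was at the start of the episode above 0.03 m or angle between any of stain, dish, cup's own z axis and vertical above 0.5 rad).
It also fails if it takes over 32 s, if anything falls off the work surface, if the arm or the gripper's body presses on something with over 40 N, if the wrist force passes 120 N, or if a joint passes its speed limit or range.

ROBOT

A 7-joint arm with a two-finger parallel gripper is mounted at the origin on a cart in front of the work surface, level with it; the furniture and walls round the work are solid. World frame = base frame: x ahead of the robot, y to its left, z up, the work surface at z = 0. Lengths are in m, angles in rad, forces in N, time in s.
With the tool pointing down it reaches from about 0.425 to 0.925 m from the base axis. Payload 6.8 kg.
Tool frame: the origin (TCP) lies midway between the tips of the shut fingers; the grasp point (between the pads) lies 19 mm behind it; z points along the fingers, y is the line along which they close (so a half turn about z gives the same grasp; the last joint's range is limited). The gripper opens to 85 mm and grips with 20 to 120 N. Pads are 22 mm wide; open, the fingers measure 114 mm over their backs; the gripper's body (76 mm by 85 mm) begins 54 mm behind the grasp point. The pads swing forward as they close: fully open they stand 13 mm farther back than shut.
Start: joints at [-1.289, 0.477, 0.022, 1.555, -0.011, 1.109, -0.083], TCP at [0.257, 0.624, 0.231] pointing down, gripper open.
Joint ranges: [-2.96, 2.96], [-0.34, 2.1], [-1.41, 1.46], [0.24, 2.44], [-1.37, 4.51], [0.17, 1.92], [-2.96, 2.96]. Speed limits (rad/s): [2.39, 2.39, 3.14, 3.14, 3.14, 3.14, 3.14].

INTERFACE

Orientations are given as a unit quaternion [w, x, y, z].
In Python, from station import bot gives the robot as it stands.
- The arm moves only by the tool jog_arm, never from a script. Its argument "rows" is a list of rows, each an object of numbers: "fingers": the finger opening in mm, from 0 to 85.4; "x", "y", "z": the shift along the tool's x, y, z in mm; "ax", "ay", "az": the turn, a rotation vector about the tool's x, y, z in degrees. A call has exactly 8 rows; each row shifts and turns the commanded pose from where the row before left it, along the tool's axes as they then stand; what a row does not reach is not made up. A row lasts 1/10 s, in which the tool goes at most 50 mm and 8.59 degrees, less where a joint would pass 70% of its speed; a pose out of reach is approached as far as the arm can. A call with a gripper value outside its range is refused whole. The fingers move at their own pace and stop on an object; "force" is the grip in N (left out, the last holds). Time passes only in rows, so rows that do not move let the fingers close, or fill a call up. It gives the time, the measured TCP pose, the force, the opening and the grip force at its end, in the units of the state.
- bot.get_obs(): the state, without advancing time (a new reading comes with each control period).
- bot.read_camera(name): name is "side" or "top" or "wrist"; returns a dict with "pixels" (400x640x3 uint8, red, green, blue), "vertical_fov" (degrees; the focal length in pixels is half the picture's height over the tangent of half this angle, whatever the lens; pixels are square), "cx", "cy" (the principal point, pixels), "world_from_camera" (4x4, takes a point from camera to world coordinates). Camera axes: x right, y down, z forward; pixel columns grow to the right and rows downward; lengths in m; the calibration is good to about 2 mm. A picture is of the moment at which its call begins. There is no depth.
- bot.hand_in(): hands the job in; it is judged then, once.
The state is a dict: "t": time; "q": joint angles; "joint_vel": joint speeds; "joint_torque": joint torques, N m; "eef_pos": TCP position; "tool_rot": TCP orientation; "contact_force": force on the tool from outside, world axes, zero at the start; "torque": the same for the moment, N m; "gripper_width": opening from 0.0 (shut) to 1.0 (fully open); "grasp_force": force on a finger pad.
Only numpy, scipy, OpenCV 4.12 (cv2) and the standard library are available. Lean on these libraries where they do the work, as an engineer would, in place of code of your own. Each camera call takes 0.05 s, during which the arm holds its last target. There are 200 camera calls.

## Working session

There is one attempt and no reset: what is moved stays moved. The work goes in short steps, Python scripts to look and compute and a tool call to move; the robot and the scene stay as the last step left them, time stands still between calls to the robot, and variables do not carry over. Pictures are saved under pics/ and viewed, at most 10 in all, crops included, and the job is handed in when it is done.

Besides the shell and the picture viewer there is one more tool, called after "Request:" in YAML: its name, and indented under it one key for each argument. jog_arm: Moves the arm, as the interface text tells. Its arguments: {"type":"object","properties":{"rows":{"type":"array","items":{"type":"object","properties":{"fingers":{"type":"number"},"x":{"type":"number"},"y":{"type":"number"},"z":{"type":"number"},"ax":{"type":"number"},"ay":{"type":"number"},"az":{"type":"number"}}}},"force":{"type":"number"}},"required":["rows"]}

```bash
mkdir -p pics; cat > h.py <<'E'
import numpy as np, cv2
from station import bot
def snap(n,f):
    c=bot.read_camera(n); cv2.imwrite('pics/'+f,cv2.cvtColor(c['pixels'],cv2.COLOR_RGB2BGR)); np.savez('pics/'+f+'.npz',T=c['world_from_camera'],p=[c['vertical_fov'],c['cx'],c['cy']]); return c
def pt(f,u,v,z):
    d=np.load('pics/'+f+'.npz');T=d['T'];fov,cx,cy=d['p'];F=200/np.tan(np.radians(fov)/2)
    r=T[:3,:3]@np.array([(u-cx)/F,(v-cy)/F,1]);o=T[:3,3];return o+r*(z-o[2])/r[2]
def proj(f,P):
    d=np.load('pics/'+f+'.npz');T=d['T'];fov,cx,cy=d['p'];F=200/np.tan(np.radians(fov)/2)
    c=(np.asarray(P)-T[:3,3])@T[:3,:3];return c[...,:2]/c[...,2:]*F+[cx,cy]
E
python3 - <<'E'
from h import *
for n in('top','side'):
    c=snap(n,n+'0.png');print(n,c['vertical_fov'],c['world_from_camera'].round(3).tolist())
o=bot.get_obs();print({k:np.round(v,3).tolist() for k,v in o.items()})
E
```

```text
top 52.18337426009178 [[0.02, -0.982, 0.189, 0.336], [-1.0, -0.023, -0.012, -0.165], [0.016, -0.189, -0.982, 1.205], [0.0, 0.0, 0.0, 1.0]]
side 47.880690756061334 [[0.622, 0.635, -0.459, 1.05], [0.783, -0.497, 0.374, -0.607], [0.01, -0.592, -0.806, 0.953], [0.0, 0.0, 0.0, 1.0]]
{'t': 0.1, 'q': [-1.289, 0.478, 0.022, 1.556, -0.011, 1.109, -0.083], 'joint_vel': [-0.0, -0.003, 0.0, -0.002, 0.002, -0.001, 0.001], 'joint_torque': [0.004, -59.776, 1.613, -28.195, 0.013, 0.005, 0.0], 'eef_pos': [0.256, 0.624, 0.23], 'tool_rot': [-0.0, 0.194, 0.981, -0.001], 'contact_force': [-1.248, 0.412, 0.017], 'torque': [-0.025, -0.03, -0.006], 'grasp_force': 0.0, 'gripper_width': 1.004}
```

View pics/top0.png

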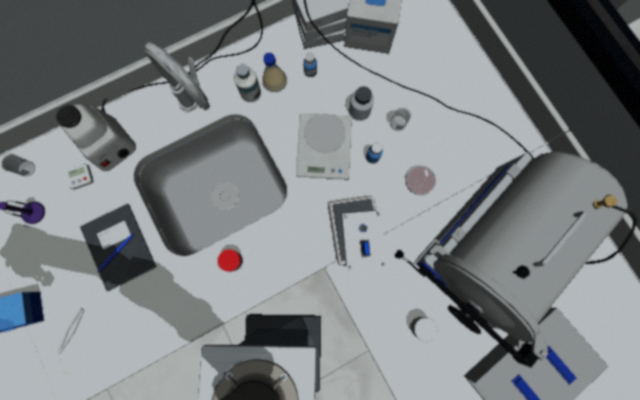

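View pics/side0.png

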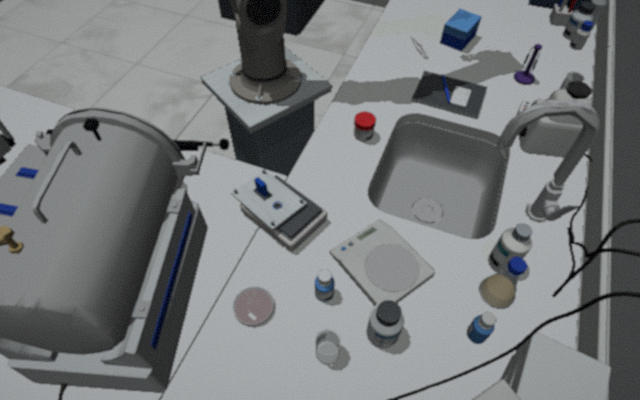

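The top view shows the shaker near (355,230), with the tray hole near (363,228) and the blue tab near (365,247). The bottle is at (375,152), the dish at (420,180) and the cup at (229,260). I'll enlarge this area.

```bash
python3 - <<'E'
from h import *
a=cv2.imread('pics/top0.png')[185:285,315:405];b=cv2.imread('pics/side0.png')[160:260,225:335]
a=cv2.resize(a,None,fx=5,fy=5,interpolation=cv2.INTER_CUBIC)
b=cv2.resize(b,None,fx=5,fy=5,interpolation=cv2.INTER_CUBIC)
cv2.imwrite('pics/a.png',a);cv2.imwrite('pics/b.png',b)
E
```

```text
(no output)
```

View pics/a.png

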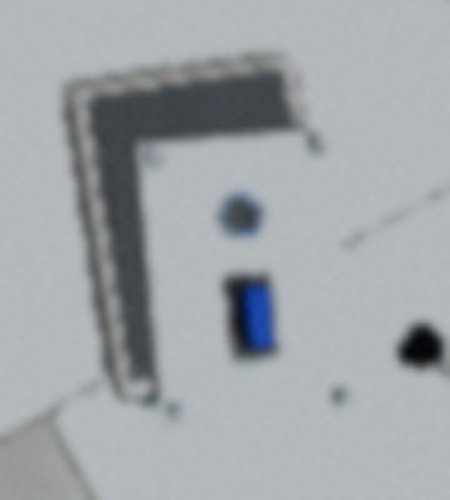

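View pics/b.png

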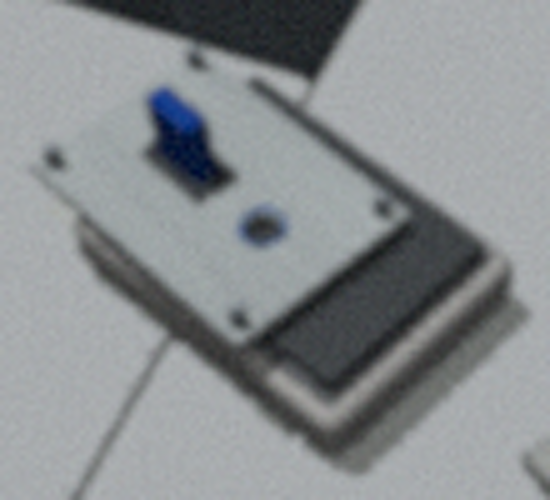

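In the top crop, the deck's back-left corner is at (92,97), its back-right at (282,70) and its front-left at (128,380). The hole is at (241,215), and the tab top spans (245–272, 283–350). In the side crop, the hole is at (263,227), and the deck's back corners are at (333,388) and (480,258). The tray needs to move towards the back and the left.

```bash
python3 - <<'E'
from h import *
A=lambda u,v,z:pt('top0.png',315+u/5-.4,185+v/5-.4,z)
B=lambda u,v,z:pt('side0.png',225+u/5-.4,160+v/5-.4,z)
for n,f,u,v,z in [('BL',A,92,97,.056),('BR',A,282,70,.056),('FL',A,128,382,.056),('BR s',B,333,388,.056),('BL s',B,480,258,.056),
 ('hole',A,241,215,.068),('hole s',B,263,227,.068),('tabtop',A,258,317,.11),('tabtop s',B,178,117,.11),
 ('trayBL',A,137,142,.071),('trayBR',A,297,130,.071),('trayBL s',B,408,225,.071),('trayBR s',B,245,345,.071)]: print(n,f(u,v,z).round(4))
for n,u,v,z in[('stain',375,150,.09),('dish',420,180,.015),('cup',229,260,.066)]: print(n,pt('top0.png',u,v,z).round(3))
E
```

```text
BL [ 0.5488 -0.1999  0.056 ]
BR [ 0.5671 -0.3088  0.056 ]
FL [ 0.3877 -0.2226  0.056 ]
BR s [ 0.5708 -0.3078  0.056 ]
BL s [ 0.5547 -0.2074  0.056 ]
hole [ 0.4812 -0.2842  0.068 ]
hole s [ 0.4819 -0.2843  0.068 ]
tabtop [ 0.4211 -0.289   0.11  ]
tabtop s [ 0.4303 -0.2941  0.11  ]
trayBL [ 0.5208 -0.2252  0.071 ]
trayBR [ 0.5297 -0.3153  0.071 ]
trayBL s [ 0.5261 -0.2294  0.071 ]
trayBR s [ 0.5345 -0.3312  0.071 ]
stain [ 0.702 -0.316  0.09 ]
dish [ 0.636 -0.462  0.015]
cup [0.384 0.084 0.066]
```

Request:
jog_arm:
  rows:
    - {"x": -45,"y": -18,"az": 4.5}
    - {"x": -45,"y": -18,"az": 4.5}
    - {"x": -45,"y": -18,"az": 4.5}
    - {"x": -45,"y": -18,"az": 4.5}
    - {"x": -45,"y": -15,"az": 4.5}
    - {"x": -45,"y": -5,"az": 4.5}
    - {"x": -45,"az": 4.5}
    - {"x": -45,"az": 4.5}

```text
invalid input
```

Request:
jog_arm:
  rows:
    - {"fingers": 85,"x": -45,"y": -18,"z": 0,"ax": 0,"ay": 0,"az": 4.5}
    - {"fingers": 85,"x": -45,"y": -18,"z": 0,"ax": 0,"ay": 0,"az": 4.5}
    - {"fingers": 85,"x": -45,"y": -18,"z": 0,"ax": 0,"ay": 0,"az": 4.5}
    - {"fingers": 85,"x": -45,"y": -18,"z": 0,"ax": 0,"ay": 0,"az": 4.5}
    - {"fingers": 85,"x": -45,"y": -15,"z": 0,"ax": 0,"ay": 0,"az": 4.5}
    - {"fingers": 85,"x": -45,"y": -5,"z": 0,"ax": 0,"ay": 0,"az": 4.5}
    - {"fingers": 85,"x": -45,"y": 0,"z": 0,"ax": 0,"ay": 0,"az": 4.5}
    - {"fingers": 85,"x": -45,"y": 0,"z": 0,"ax": 0,"ay": 0,"az": 4.5}
  force: 20

```text
t: 0.9
eef_pos: [0.4881, 0.3267, 0.2311]
tool_rot: [-0.0, 0.489, 0.872, -0.0]
contact_force: [0.5, 0.7, -0.0]
gripper_width: 0.997
grasp_force: 0.0
```

Request:
jog_arm:
  rows:
    - {"fingers": 85,"x": -45,"y": -3,"z": 0,"ax": 0,"ay": 0,"az": 4.5}
    - {"fingers": 85,"x": -45,"y": -3,"z": 0,"ax": 0,"ay": 0,"az": 4.5}
    - {"fingers": 85,"x": -45,"y": -3,"z": 0,"ax": 0,"ay": 0,"az": 4.5}
    - {"fingers": 85,"x": -45,"y": -3,"z": 0,"ax": 0,"ay": 0,"az": 4.5}
    - {"fingers": 85,"x": -45,"y": -3,"z": 0,"ax": 0,"ay": 0,"az": 4.5}
    - {"fingers": 85,"x": -45,"y": -3,"z": 0,"ax": 0,"ay": 0,"az": 4.5}
    - {"fingers": 85,"x": -45,"y": -3,"z": 0,"ax": 0,"ay": 0,"az": 4.5}
    - {"fingers": 85,"x": -45,"y": -3,"z": 0,"ax": 0,"ay": 0,"az": 4.5}

```text
t: 1.7
eef_pos: [0.5615, -0.0206, 0.231]
tool_rot: [-0.0, 0.734, 0.679, -0.0]
contact_force: [0.3, -0.9, -0.3]
gripper_width: 0.993
grasp_force: 0.0
```

Request:
jog_arm:
  rows:
    - {"fingers": 85,"x": -45,"y": -5,"z": 0,"ax": 0,"ay": 0,"az": 4.5}
    - {"fingers": 85,"x": -45,"y": -5,"z": 0,"ax": 0,"ay": 0,"az": 4.5}
    - {"fingers": 85,"x": -45,"y": -5,"z": 0,"ax": 0,"ay": 0,"az": 4.5}
    - {"fingers": 85,"x": -45,"y": -5,"z": 0,"ax": 0,"ay": 0,"az": 4.5}
    - {"fingers": 85,"x": -40,"y": -5,"z": 0,"ax": 0,"ay": 0,"az": 4.5}
    - {"fingers": 85,"x": -40,"y": -5,"z": 0,"ax": 0,"ay": 0,"az": 4.5}
    - {"fingers": 85,"x": 0,"y": 0,"z": 0,"ax": 0,"ay": 0,"az": 8.5}
    - {"fingers": 85,"x": 0,"y": 0,"z": 0,"ax": 0,"ay": 0,"az": 8.5}

```text
t: 2.5
eef_pos: [0.4639, -0.261, 0.2312]
tool_rot: [-0.0, 0.936, 0.351, -0.0]
contact_force: [0.4, 0.3, -0.6]
gripper_width: 0.998
grasp_force: 0.0
```

Request:
jog_arm:
  rows:
    - {"fingers": 85,"x": 0,"y": 0,"z": 0,"ax": 0,"ay": 0,"az": 8.5}
    - {"fingers": 85,"x": 0,"y": 0,"z": 0,"ax": 0,"ay": 0,"az": 8.5}
    - {"fingers": 85,"x": 0,"y": 0,"z": 0,"ax": 0,"ay": 0,"az": 8.5}
    - {"fingers": 85,"x": 0,"y": 0,"z": 0,"ax": 0,"ay": 0,"az": 8.5}
    - {"fingers": 85,"x": 0,"y": 0,"z": 0,"ax": 0,"ay": 0,"az": 2}
    - {"fingers": 85,"x": -40,"y": 25,"z": 0,"ax": 0,"ay": 0,"az": 0}
    - {"fingers": 85,"x": -3,"y": 0,"z": 0,"ax": 0,"ay": 0,"az": 0}
    - {"fingers": 85,"x": 0,"y": 0,"z": 0,"ax": 0,"ay": 0,"az": 0}

```text
t: 3.3
eef_pos: [0.4236, -0.2892, 0.2312]
tool_rot: [-0.0, 0.999, 0.048, -0.0]
contact_force: [-0.5, -0.9, 0.4]
gripper_width: 0.992
grasp_force: 0.0
```

```bash
python3 - <<'E'
from h import *
snap('wrist','w1.png');o=bot.get_obs();print(o['eef_pos'],o['tool_rot'],o['q'])
E
```

```text
[ 0.42482551 -0.28842953  0.23120704] [-3.57813156e-04  9.98795953e-01  4.90560445e-02  1.41961379e-04] [-0.29770376  0.29757041  0.945947    1.98054837 -0.28684985  1.00284753
 -0.68845275]
```

View pics/w1.png

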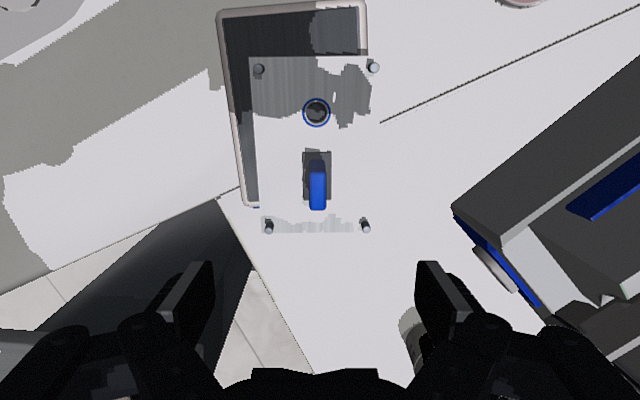

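In the wrist view the hole is at (316,112). The tab top runs from (317,160) to (317,210), and the deck's back corners are near (220,17) and (362,8). The tray's straight left edge runs from (250,57) to (260,232).

```bash
python3 - <<'E'
from h import *
f='w1.png'
for n,u,v,z in[('hole',316,112,.067),('tabtop front',317.5,210,.104),('tabtop back',317,162,.104),('deckBL',223,20,.056),('deckBR',361,9,.056),('deckFL',248,203,.056),('trayBL',249,57,.069),('trayBR',371,57,.069),('trayFL',260,232,.060)]: print(n,pt(f,u,v,z).round(4))
E
python3 - <<'E'
import cv2
a=cv2.imread('pics/w1.png')[0:240,200:400]
cv2.imwrite('pics/w1c.png',cv2.resize(a,None,fx=2.5,fy=2.5,interpolation=cv2.INTER_CUBIC))
E
```

```text
hole [ 0.4822 -0.2844  0.067 ]
tabtop front [ 0.4065 -0.2929  0.104 ]
tabtop back [ 0.4462 -0.2886  0.104 ]
deckBL [ 0.5478 -0.2009  0.056 ]
deckBR [ 0.5666 -0.3133  0.056 ]
deckFL [ 0.3907 -0.2276  0.056 ]
trayBL [ 0.5205 -0.2258  0.069 ]
trayBR [ 0.5299 -0.3248  0.069 ]
trayFL [ 0.3635 -0.2411  0.06  ]
```

View pics/w1c.png

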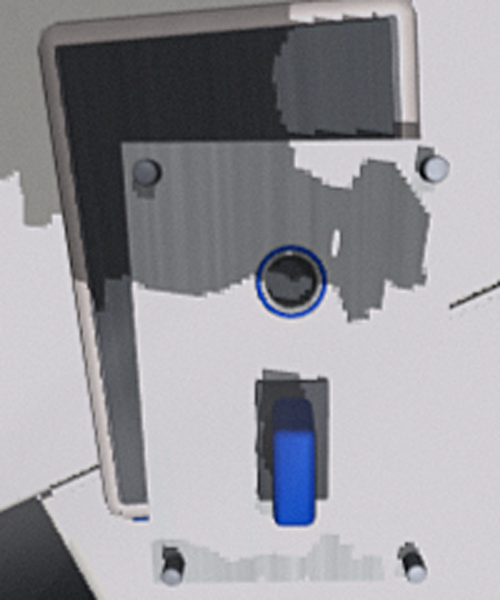

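Request:
jog_arm:
  rows:
    - {"fingers": 85,"x": -1,"y": 2,"z": 40,"ax": 0,"ay": 0,"az": 0}
    - {"fingers": 85,"x": 0,"y": 0,"z": 40,"ax": 0,"ay": 0,"az": 0}
    - {"fingers": 60,"x": 0,"y": 0,"z": 40,"ax": 0,"ay": 0,"az": 0}
    - {"fingers": 50,"x": 0,"y": 0,"z": 25,"ax": 0,"ay": 0,"az": 0}
    - {"fingers": 40,"x": 0,"y": 0,"z": 12,"ax": 0,"ay": 0,"az": 0}
    - {"fingers": 30,"x": 0,"y": 0,"z": 0,"ax": 0,"ay": 0,"az": 0}
    - {"fingers": 30,"x": 0,"y": 0,"z": 0,"ax": 0,"ay": 0,"az": 0}
    - {"fingers": 30,"x": 0,"y": 0,"z": 0,"ax": 0,"ay": 0,"az": 0}
  force: 20

```text
t: 4.15
eef_pos: [0.4253, -0.2912, 0.0756]
tool_rot: [0.001, 0.999, 0.05, 0.001]
contact_force: [0.3, -0.4, -0.4]
gripper_width: 0.352
grasp_force: 0.0
```

Request:
jog_arm:
  rows:
    - {"fingers": 20,"x": 0,"y": 0,"z": 0,"ax": 0,"ay": 0,"az": 0}
    - {"fingers": 10,"x": 0,"y": 0,"z": 0,"ax": 0,"ay": 0,"az": 0}
    - {"fingers": 5,"x": 0,"y": 0,"z": 0,"ax": 0,"ay": 0,"az": 0}
    - {"fingers": 5,"x": 0,"y": 0,"z": 0,"ax": 0,"ay": 0,"az": 0}
    - {"fingers": 5,"x": 0,"y": 0,"z": 0,"ax": 0,"ay": 0,"az": 0}
    - {"fingers": 5,"x": 0,"y": 0,"z": 0,"ax": 0,"ay": 0,"az": 0}
    - {"fingers": 5,"x": 0,"y": 0,"z": 0,"ax": 0,"ay": 0,"az": 0}
    - {"fingers": 5,"x": 0,"y": 0,"z": 0,"ax": 0,"ay": 0,"az": 0}
  force: 20

```text
t: 4.95
eef_pos: [0.4249, -0.291, 0.0753]
tool_rot: [0.0, 0.999, 0.049, 0.001]
contact_force: [-1.6, 0.7, 7.1]
gripper_width: 0.161
grasp_force: 26.5
```

```bash
python3 - <<'E'
from h import *
o=bot.get_obs();print({k:np.round(o[k],3).tolist() for k in('t','eef_pos','tool_rot','contact_force','torque','gripper_width','grasp_force')})
snap('wrist','w2.png')
print(proj('w2.png',[[.514,-.263,.064]]))
E
```

```text
{'t': 4.95, 'eef_pos': [0.425, -0.291, 0.075], 'tool_rot': [0.0, 0.999, 0.049, 0.001], 'contact_force': [-1.608, 0.746, 7.139], 'torque': [0.399, 0.133, 0.065], 'gripper_width': 0.161, 'grasp_force': 26.481}
[[268.62894643  50.60774416]]
```

View pics/w2.png

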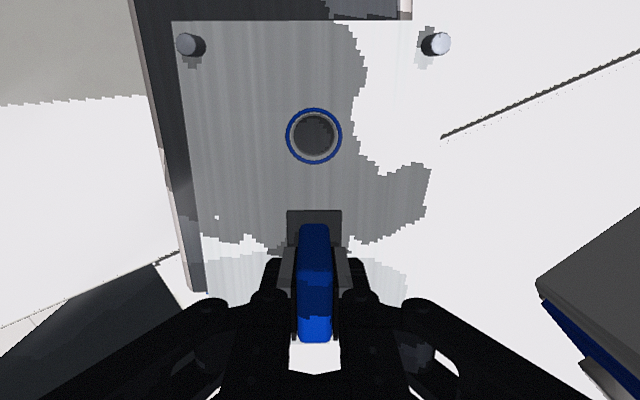

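The tray is gripped, and the hole is at (314,136). I'll slide it along its own plane towards the pin.

Request:
jog_arm:
  rows:
    - {"fingers": 5,"x": 2,"y": -1,"z": -0.5,"ax": 0,"ay": 0,"az": 0}
    - {"fingers": 5,"x": 5,"y": -2.5,"z": -0.5,"ax": 0,"ay": 0,"az": -0.6}
    - {"fingers": 5,"x": 5,"y": -2.5,"z": -0.5,"ax": 0,"ay": 0,"az": -0.7}
    - {"fingers": 5,"x": 6,"y": -2.5,"z": -0.5,"ax": 0,"ay": 0,"az": -0.7}
    - {"fingers": 5,"x": 6,"y": -2.5,"z": -0.5,"ax": 0,"ay": 0,"az": -0.7}
    - {"fingers": 5,"x": 6,"y": -2.5,"z": -0.5,"ax": 0,"ay": 0,"az": -0.7}
    - {"fingers": 5,"x": 3,"y": -1.5,"z": 0,"ax": 0,"ay": 0,"az": 0}
    - {"fingers": 5,"x": 0,"y": 0,"z": 0,"ax": 0,"ay": 0,"az": 0}
  force: 20

```text
t: 5.8
eef_pos: [0.456, -0.2707, 0.0771]
tool_rot: [-0.0, 0.997, 0.08, 0.0]
contact_force: [1.0, 1.8, -0.2]
gripper_width: 0.161
grasp_force: 25.5
```

```bash
python3 - <<'E'
from h import *
o=bot.get_obs();print({k:np.round(o[k],3).tolist() for k in('t','eef_pos','tool_rot','contact_force','torque','gripper_width','grasp_force')})
snap('wrist','w3.png')
print(proj('w3.png',[[.514,-.263,.064]]))
E
```

```text
{'t': 5.8, 'eef_pos': [0.456, -0.271, 0.077], 'tool_rot': [-0.0, 0.997, 0.08, 0.0], 'contact_force': [0.953, 1.781, -0.156], 'torque': [0.193, 0.042, 0.017], 'gripper_width': 0.161, 'grasp_force': 25.488}
[[319.02998256 131.75855888]]
```

View pics/w3.png

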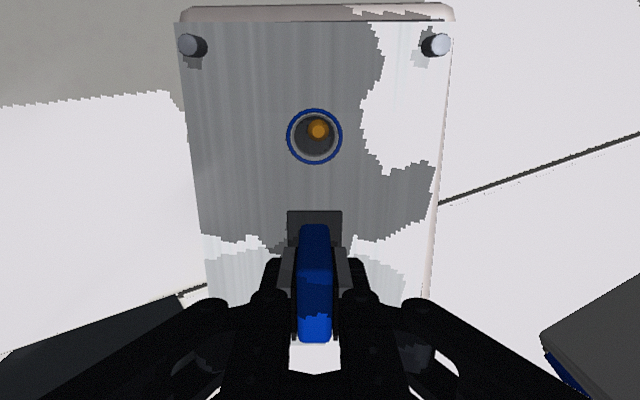

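The brass pin tip shows inside the hole at (318,129), and the hole's centre is at (314,136). That is about 3 mm to go in tool x and 1.5 mm in tool y, so I'll correct by that and release.

Request:
jog_arm:
  rows:
    - {"fingers": 5,"x": 2,"y": 1,"z": 0,"ax": 0,"ay": 0,"az": 0}
    - {"fingers": 5,"x": 1,"y": 0.5,"z": 0,"ax": 0,"ay": 0,"az": 0}
    - {"fingers": 5,"x": 0,"y": 0,"z": 0,"ax": 0,"ay": 0,"az": 0}
    - {"fingers": 16,"x": 0,"y": 0,"z": 0,"ax": 0,"ay": 0,"az": 0}
    - {"fingers": 24,"x": 0,"y": 0,"z": 0,"ax": 0,"ay": 0,"az": 0}
    - {"fingers": 30,"x": 0,"y": 0,"z": 0,"ax": 0,"ay": 0,"az": 0}
    - {"fingers": 30,"x": 0,"y": 0,"z": 0,"ax": 0,"ay": 0,"az": 0}
    - {"fingers": 30,"x": 0,"y": 0,"z": 0,"ax": 0,"ay": 0,"az": 0}
  force: 20

```text
t: 6.65
eef_pos: [0.4584, -0.2729, 0.0774]
tool_rot: [0.0, 0.997, 0.079, 0.0]
contact_force: [-0.5, 0.6, 0.4]
gripper_width: 0.352
grasp_force: 0.0
```

Request:
jog_arm:
  rows:
    - {"fingers": 40,"x": 0,"y": 0,"z": 0,"ax": 0,"ay": 0,"az": 0}
    - {"fingers": 40,"x": 0,"y": 0,"z": -10,"ax": 0,"ay": 0,"az": 0}
    - {"fingers": 40,"x": 0,"y": 0,"z": -20,"ax": 0,"ay": 0,"az": 0}
    - {"fingers": 40,"x": 0,"y": 0,"z": -40,"ax": 0,"ay": 0,"az": 0}
    - {"fingers": 40,"x": 0,"y": 0,"z": -40,"ax": 0,"ay": 0,"az": 0}
    - {"fingers": 40,"x": 0,"y": 0,"z": -40,"ax": 0,"ay": 0,"az": 0}
    - {"fingers": 40,"x": 0,"y": 0,"z": 0,"ax": 0,"ay": 0,"az": 0}
    - {"fingers": 40,"x": 0,"y": 0,"z": 0,"ax": 0,"ay": 0,"az": 0}

```text
t: 7.45
eef_pos: [0.4586, -0.2728, 0.2283]
tool_rot: [0.0, 0.997, 0.079, 0.001]
contact_force: [-0.7, 0.1, -0.6]
gripper_width: 0.47
grasp_force: 0.0
```

```bash
python3 - <<'E'
from h import *
snap('wrist','w4.png');snap('side','s4.png')
a=cv2.imread('pics/w4.png')[0:260,180:440];b=cv2.imread('pics/s4.png')[150:280,225:355]
cv2.imwrite('pics/w4c.png',np.hstack([cv2.resize(a,(400,400)),cv2.resize(b,(400,400),interpolation=cv2.INTER_CUBIC)]))
E
```

```text
(no output)
```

View pics/w4c.png

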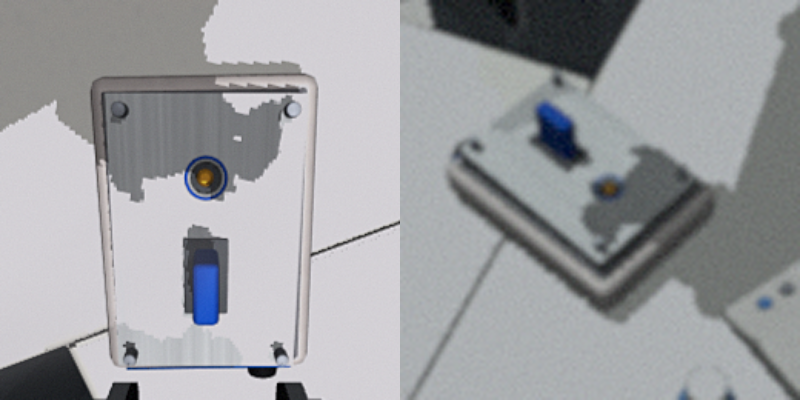

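The pin is centred in the hole, at crop (205,177). The tray covers the deck squarely and lies flat, and the gripper is clear of it.

```bash
python3 -c "
from station import bot
print(bot.hand_in())"
```

```text
the job is handed in; nothing more can be done
None
```

I slid the tray onto the pin and let go: the last pictures showed it flat and square on the deck, with the pin centred in the hole and the gripper clear. I handed the job in at about 7.5 s, and no verdict came back.

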